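# Take the battery cover off the backup power unit

### The arm

A 6-joint arm with a two-finger parallel gripper is mounted at the origin on the work surface. World frame = base frame: x ahead of the robot, y to its left, z up, the work surface at z = 0. Lengths are in m, angles in rad, forces in N, time in s.
With the tool pointing down it reaches from about 0.325 to 0.85 m from the base axis. Payload 4.4 kg.
Tool frame: the origin (TCP) lies between the finger pads; the fingertips stand 25 mm ahead of it and the grasp point (between the pads) lies 6 mm ahead of it (arm.tips_ahead is the distance from the TCP to the fingertips, in m); z points along the fingers, y is the line along which they close (so a half turn about z gives the same grasp; the last joint's range is limited). The gripper opens to 94 mm and grips with 3 to 60 N. Pads are 16 mm wide; open, the fingers measure 119 mm over their backs; the gripper's body (75 mm by 177 mm) begins 78 mm behind the grasp point.
Start: joints at [1.19, 0.207, 1.542, -0, 1.393, -0.15], TCP at [0.132, 0.56, 0.23] pointing down, gripper open.
Joint ranges: [-2.73, 2.73], [-0.86, 2.22], [0.23, 2.46], [-1.11, 4.25], [0.08, 2.63], [-2.82, 2.82]. Speed limits (rad/s): [2.79, 2.79, 3.14, 3.14, 3.14, 3.14].

### API

Orientations are given as [roll, pitch, yaw] about the fixed x, y, z axes, in that order (R = Rz(yaw) Ry(pitch) Rx(roll)).
In Python, from bench import arm gives the robot as it stands.
- The arm moves only by the shell command python3 -m handwheel 'ROWS'. ROWS is JSON, a list of rows, each a list of 3 entries, a list of its own where there are three numbers: the shift along the world's x, y, z in mm, then the turn about the world's z in rad, then the opening, from 0 (shut) to 1 (fully open). A call has 1 to 12 rows; each row shifts and turns the commanded pose from where the row before left it; what a row does not reach is not made up. A row lasts 1/12 s, in which the tool goes at most 41.7 mm and 7.16 degrees, less where a joint would pass 70% of its speed; a pose out of reach is approached as far as the arm can. A call is refused whole if a number of a shift passes 41.7 or a number of a turn 0.125, either way. A call with a gripper value outside its range is refused whole. The fingers move at their own pace and stop on an object; the grip force is fixed at half the most. Time passes only in rows, so rows that do not move let the fingers close. It gives the time, the measured TCP pose, the force, the opening and the grip force at its end, in the units of the state.
- arm.get_state(): the state, without advancing time (a new reading comes with each control period).
- arm.read_camera(name): name is "scene" or "side" or "wrist"; returns (picture, depth): 420x560x3 uint8, red, green, blue; 420x560 float32, m along the optical axis (not along the pixel's ray), 0 where there is no reading.
- arm.camera_model(name): a dict with "camera_matrix" (3x3 intrinsics, pixels), "R" (3x3) and "t" (3): a world point X has camera coordinates R X + t. Camera axes: x right, y down, z forward; pixel columns grow to the right and rows downward; lengths in m; the calibration is good to about 2 mm. A picture is of the moment at which its call begins: read the wrist's pose just before it. camera_model takes no time and is no camera call; for the wrist camera it gives the pose at the moment of the call.
- arm.close_job(): hands the job in; it is judged then, once.
The state is a dict: "time": time; "joint_positions": joint angles; "joint_velocities": joint speeds; "effort": joint torques, N m; "ee_pos": TCP position; "tcp_rot": TCP orientation; "ft_force": force on the tool from outside, world axes, zero at the start; "moment": the same for the moment, N m; "grip_width": finger opening in m; "finger_force": force on a finger pad.
Only numpy, scipy, OpenCV 4.12 (cv2) and the standard library are available. Lean on these libraries where they do the work, as an engineer would, in place of code of your own. Each camera call takes 0.05 s, during which the arm holds its last target. There are 200 camera calls.

### The job

The backup power unit needs its battery checked: press in the orange release tab on its cover, swing that end of the cover up while the lugs at its other end stay in the frame, and lift the cover out. Lay it flat in the blue tray, grip upwards, setting it gently down on the tray's floor before you let go, and leave everything else where it is.

Things in the scene. Friction and masses are not known exactly. Their poses are not given: they have to be found in the camera images.
- bay_hinge (a point): On the power unit (white fixed box, 250 x 190 x 80 mm, left or right of centre, tray on the other side): middle of the frame edge under which the cover's lugs hook, 4 mm below the unit's flat top. Axes are the unit's: +x runs level along the cover to its grip end, within 0.4 rad of straight away from the robot; z up; the cover pivots about a line along y through here.
- cover_grip (a point): Centre of the grip on the cover, half-way up. The grip stands 30 mm above the cover plate, 36 mm long (x), 42 mm wide (y): on the -y side a fixed black block, a 10 mm gap, on the +y side the orange tab; both outer faces 21 mm from here. Gripping it along y presses the tab in and holds the cover for lifting. Free space all round. Axes are the cover's; shut, they match the unit's.
- cover_centre (a point): Middle of the cover's underside, same axes. The cover is a grey plate 150 mm (x) by 84 mm (y), 10 mm thick with its ribs, top flush with the unit's top when shut, 0.13 to 0.25 kg; laid flat, it rests on this level. cover_grip lies +50 mm in x, +1 mm in y, +25 mm in z from here.
- cover_lugs (a point): Lug end of the cover, between its two lugs, 80 mm from cover_centre towards -x and 4 mm above the underside. The lugs reach 12 mm past the plate's -x edge, 9 mm of it under the frame, and slide out towards the grip end once the cover is swung up.
- tab (a joint): Travel of the release tab: 0 out, its catch held under the frame's +y edge; 0.008 m fully pressed in (towards the cover's -y). The catch is free of the frame from about 0.006. It is sprung: about 2.5 N to start, 5 N fully in, and springs out again when let go. Until it is pressed the grip end lifts only a few millimetres.
- tray_in (a point): Centre of the inner floor of the blue open tray (inside 272 mm in its x by 212 mm in its y, walls 4 mm thick, rim 31 mm above this point; does not move). The cover fits in it lying any way round when near the middle. z is up.
- driver: screwdriver, 200 mm long, lying on the table between the unit and the tray; origin under its middle
- tape: roll of amber packing tape lying flat, 84 mm across, 30 mm high
- roll1: white paper roll standing on end, 110 mm across, 100 mm high; origin under its middle
- roll2: another such white paper roll
- spray: white bottle with a green cap, 66 mm across, 200 mm high; origin under its middle
- marker_can: steel can with an orange band, 72 mm across, 110 mm high; origin under its middle
Mind the look-alikes: they are no part of the job. Of the things shaped like the part that bears cover_grip, the grey one is meant.

How it is judged:
On the way, in this order (a step that is already met when the one before it is completed fails the run):
1. the tab is pressed in while the cover is still in its frame (value of joint tab above 0.006 m and distance of cover_centre from where it was at the start of the episode below 0.02 m), for 0.05 s.
2. the grip end is swung up at least 0.2 rad with the lugs still within 25 mm of the frame's edge (angle between cover_centre's own z axis and vertical above 0.2 rad and distance between cover_lugs and bay_hinge below 0.025 m), for 0.05 s.
3. the cover is down in the tray (its centre under 40 mm above the floor) and still held (x of cover_centre in the frame of tray_in between -0.075 and 0.075 m and y of cover_centre in the frame of tray_in between -0.075 and 0.075 m and z of cover_centre in the frame of tray_in below 0.04 m and contact force between the fingers and cover above 0.5 N), for 0.05 s.
At the end, for the whole second after the job is handed in: The cover lies at rest in the tray, grip upwards, tilted less than 0.12 rad, its centre under 12 mm above the tray's floor and within 75 mm of the tray's centre in the tray's x and y, released (x of cover_centre in the frame of tray_in between -0.075 and 0.075 m and y of cover_centre in the frame of tray_in between -0.075 and 0.075 m and z of cover_centre in the frame of tray_in below 0.012 m and angle between cover_centre's own z axis and vertical below 0.12 rad and linear speed of cover below 0.02 m/s and contact force between the fingers and cover below 0.1 N); the robot touches nothing.
It fails at once if a bystander (screwdriver, tape, paper roll, bottle, can) is moved more than 30 mm (distance of any of driver, tape, roll1, roll2, spray, marker_can from where it was at the start of the episode above 0.03 m).
It fails at once if the cover is slammed into the tray (over 100 N) (contact force between cover and tray above 100 N).
It also fails if it takes over 43 s, if anything falls off the work surface, if the arm or the gripper's body presses on something with over 40 N, if the wrist force passes 120 N, or if a joint passes its speed limit or range.

## Working session

There is one attempt and no reset: what is moved stays moved. The work goes in short steps, Python scripts to look and compute and a shell command to move; the robot and the scene stay as the last step left them, time stands still between calls to the robot, and variables do not carry over. Pictures are saved under pics/ and viewed, at most 10 in all, crops included, and the job is handed in when it is done.

```bash
ls; mkdir -p pics
python3 - <<'E'
from bench import arm
import cv2,numpy as np
for n in("scene","side"):
    p,d=arm.read_camera(n); cv2.imwrite(f"pics/{n}1.png",p[:,:,::-1]); np.save(f"pics/{n}1.npy",d); np.save(f"pics/{n}1rgb.npy",p)
    m=arm.camera_model(n); print(n,m["camera_matrix"].tolist(),(-m["R"].T@m["t"]).round(3),m["R"].round(2).tolist())
print(arm.get_state())
E
```

```text
pics
scene [[447.1611317047323, 0.0, 286.36982732738306], [0.0, 447.1611317047323, 203.44139630338694], [0.0, 0.0, 1.0]] [1.203 0.487 1.358] [[-0.59, 0.81, 0.0], [0.68, 0.49, -0.54], [-0.44, -0.32, -0.84]]
side [[418.3856479199253, 0.0, 279.56323452440887], [0.0, 418.3856479199253, 214.78030394131108], [0.0, 0.0, 1.0]] [ 0.02  -0.704  0.727] [[0.82, -0.57, 0.01], [-0.33, -0.49, -0.81], [0.46, 0.66, -0.59]]
{'time': 0.1, 'joint_positions': array([ 1.18949260e+00,  2.07343855e-01,  1.54278609e+00, -4.67313100e-06,
        1.39351428e+00, -1.50525416e-01]), 'joint_velocities': array([ 0.00041273, -0.00101147, -0.00140166,  0.00150103,  0.00132158,
        0.00131473]), 'effort': array([-3.27599073e-04, -3.71866035e+01, -2.82290339e+01,  7.01278076e-02,
        3.11119447e-02, -6.90489082e-05]), 'ee_pos': array([0.13129547, 0.55911621, 0.22941359]), 'tcp_rot': array([-3.13956359e+00, -3.03102979e-04,  2.91081487e+00]), 'ft_force': array([ 0.09344295, -0.58524655,  0.22430849]), 'moment': array([-0.01796858, -0.02666662,  0.00666554]), 'finger_force': 0.0, 'grip_width': 0.09386152685815431}
```

View pics/scene1.png

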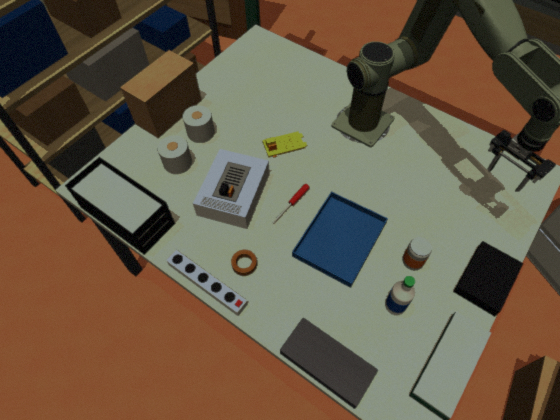

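View pics/side1.png

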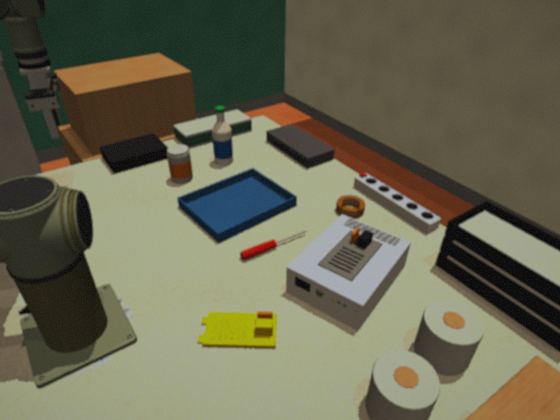

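The scene shows the white unit at (232,188), with a grey cover whose orange and black grip is at (228,190). There is a yellow look-alike cover on the table at (285,144), and the tray is at (340,238). The grey one in the unit fits the description. Next I'll measure and take a confirming crop.

```bash
cat > h.py <<'E'
import numpy as np,cv2
from bench import arm
def ray(m,uv,z):
    uv=np.atleast_2d(np.asarray(uv,float)); K=m["camera_matrix"];R=m["R"];t=m["t"]
    d=np.c_[uv,np.ones(len(uv))]@np.linalg.inv(K).T@R; c=-R.T@t
    return c+d*((z-c[2])/d[:,2])[:,None]
def cloud(m,d):
    v,u=np.indices(d.shape); K=np.linalg.inv(m["camera_matrix"])
    return (np.stack([u,v,np.ones_like(u)],-1)@K.T*d[...,None]-m["t"])@m["R"]
E
python3 - <<'E'
from h import *
for n in("scene","side"):
    m=arm.camera_model(n);p=np.load(f"pics/{n}1rgb.npy");d=np.load(f"pics/{n}1.npy");P=cloud(m,d)
    hsv=cv2.cvtColor(p,cv2.COLOR_RGB2HSV)
    # tray
    b=cv2.inRange(hsv,(95,110,30),(125,255,255)); b[P[...,2]>0.06]=0; b[P[...,2]<-.02]=0
    cs=max(cv2.findContours(b,0,2)[0],key=cv2.contourArea)
    mk=np.zeros_like(b);cv2.drawContours(mk,[cs],-1,1,-1)
    z=P[mk>0][:,2]; fl=np.median(z); print(n,"tray px",cs.mean(0).ravel(),"z pct",np.percentile(z,[5,50,95]).round(4))
    r=cv2.minAreaRect(ray(m,cs.reshape(-1,2),0.035)[:,:2].astype(np.float32)); print("tray rect@rim",r)
    # unit top: height band
    t=((abs(P[...,2]-.08)<.008)&(d>0)).astype(np.uint8)
    t[(P[...,0]<.3)|(abs(P[...,1])>.5)]=0
    cs=max(cv2.findContours(t,0,2)[0],key=cv2.contourArea); r=cv2.minAreaRect(ray(m,cs.reshape(-1,2),.08)[:,:2].astype(np.float32)); print("unit",r,np.median(P[...,2][t>0]))
    x,y,w,h=cv2.boundingRect(cs); c=p[y-25:y+h+10,x-10:x+w+10]; 
    cv2.imwrite(f"pics/crop_{n}.png",cv2.resize(c[:,:,::-1],None,fx=5,fy=5,interpolation=2)[:600,:800]); print("crop org",x-10,y-25)
    g=(P[...,2]>.085)&(P[...,2]<.13)&(np.hypot(P[...,0]-r[0][0],P[...,1]-r[0][1])<.09)
    print("grip pts",g.sum(),P[g].mean(0).round(4),P[g].min(0).round(3),P[g].max(0).round(3))
E
python3 -c "
import cv2,numpy as np
a=cv2.imread('pics/crop_scene.png');b=cv2.imread('pics/crop_side.png')
print(a.shape,b.shape);s=500
f=lambda i:cv2.resize(i,(400,int(i.shape[0]*400/i.shape[1])))
a,b=f(a),f(b);h=max(a.shape[0],b.shape[0]);z=np.zeros((h,800,3),np.uint8);z[:a.shape[0],:400]=a;z[:b.shape[0],400:]=b;cv2.imwrite('pics/crops.png',z[:600])"
```

```text
scene tray px [342.75634518 239.79695431] z pct [-0.001   0.0045  0.0314]
tray rect@rim ((0.5178191661834717, 0.2131897211074829), (0.2888322174549103, 0.217573881149292), 5.2591705322265625)
unit ((0.5813249945640564, -0.1989404708147049), (0.25594088435173035, 0.19239746034145355), 19.249267578125) 0.07928722416849335
crop org 183 124
grip pts 180 [ 0.6148 -0.1865  0.0988] [ 0.506 -0.276  0.085] [ 0.652 -0.113  0.116]
side tray px [239.94857143 204.44      ] z pct [0.004 0.007 0.034]
tray rect@rim ((0.4994695782661438, 0.19183312356472015), (0.28725484013557434, 0.24021568894386292), 4.9622721672058105)
unit ((0.5734384655952454, -0.20396855473518372), (0.2608657479286194, 0.19351054728031158), 19.03445053100586) 0.08127304678818759
crop org 276 189
grip pts 303 [ 0.6178 -0.191   0.1028] [ 0.513 -0.241  0.085] [ 0.645 -0.164  0.115]
(525, 480, 3) (600, 725, 3)
```

View pics/crops.png

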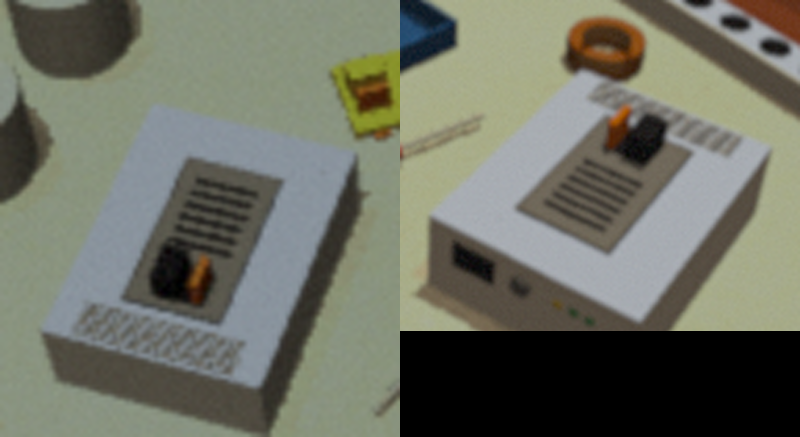

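The crop confirms it: the grey cover sits in the white unit, with a black block and the orange tab on the +y side. The yellow one is a loose look-alike. Now I'll get the bystander positions and move above the grip.

```bash
python3 - <<'E'
from h import *
m=arm.camera_model("scene");P=cloud(m,np.load("pics/scene1.npy"))
for n,u,v in[("can top",418,243),("spray cap",409,281),("driver",298,196),("tape",244,262),("roll",173,146),("roll2",199,116)]: print(n,P[v,u].round(3))
# rim of tray via height band
b=(abs(P[...,2]-.034)<.006)&(abs(P[...,0]-.51)<.2)&(abs(P[...,1]-.2)<.16)
print(cv2.minAreaRect(P[b][:,:2].astype(np.float32)),b.sum())
E
python3 -m handwheel '[[[20,-31,3],0.024,1],[[20,-31,3],0.024,1],[[20,-31,3],0.024,1],[[20,-31,3],0.024,1],[[20,-31,3],0.024,1],[[20,-31,3],0.024,1],[[20,-31,3],0.024,1],[[20,-31,3],0.024,1],[[20,-31,3],0.024,1],[[20,-31,3],0.024,1],[[20,-31,3],0.024,1],[[20,-31,3],0.024,1]]'
```

```text
can top [0.433 0.441 0.108]
spray cap [0.611 0.478 0.2  ]
driver [0.464 0.004 0.025]
tape [ 0.769 -0.002 -0.006]
roll [ 0.593 -0.463  0.099]
roll2 [ 0.429 -0.484  0.102]
((0.5111241340637207, 0.21176625788211823), (0.2859702706336975, 0.22085008025169373), 5.31971549987793) 424
time: 1.1
ee_pos: [0.3718, 0.186, 0.2663]
tcp_rot: [3.142, -0.0, -3.083]
ft_force: [-0.1, 0.8, 0.0]
grip_width: 0.0941
finger_force: 0.0
```

```bash
python3 -m handwheel '[[[20,-31,3],0.024,1],[[20,-31,3],0.024,1],[[20,-31,3],0.024,1],[[20,-31,3],0.024,1],[[20,-31,3],0.024,1],[[20,-31,3],0.024,1],[[20,-31,3],0.024,1],[[20,-31,3],0.024,1],[[20,-31,3],0.024,1],[[20,-31,3],0.024,1],[[20,-31,3],0.024,1],[[20,-31,0],0.02,1]]'
python3 -m handwheel '[[[15,0,0],0,1],[[0,0,0],0,1],[[0,0,0],0,1]]'
python3 - <<'E'
from h import *
m=arm.camera_model("wrist");p,d=arm.read_camera("wrist")
cv2.imwrite("pics/w1.png",p[:,:,::-1]);np.savez("pics/w1.npz",p=p,d=d,**m)
print(m["camera_matrix"][0],(-m["R"].T@m["t"]).round(4),m["R"].round(3).tolist(),d.min(),d.max())
E
```

```text
time: 2.1
ee_pos: [0.6123, -0.1859, 0.2994]
tcp_rot: [3.142, 0.0, -2.8]
ft_force: [0.2, -0.2, 0.0]
grip_width: 0.0942
finger_force: 0.0
time: 2.35
ee_pos: [0.6262, -0.1842, 0.298]
tcp_rot: [3.14, -0.002, -2.801]
ft_force: [-0.5, -0.0, -0.4]
grip_width: 0.0942
finger_force: 0.0
[371.30493451   0.         285.86637052] [ 0.5569 -0.209   0.4517] [[-0.335, 0.942, 0.001], [0.913, 0.324, 0.25], [0.235, 0.085, -0.968]] 0.0 1.4562348
```

View pics/w1.png

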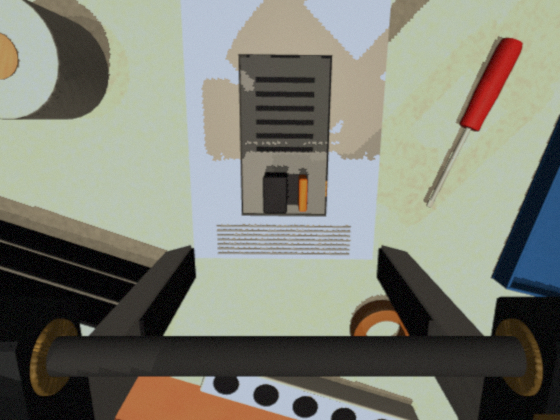

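The wrist view shows the plate corners at about (240,55), (331,55), (326,215) and (242,215). The black block is at cols 264–288 and the orange tab at 299–309, rows 172–213. The image's down direction is +x and right is +y.

Run:
```python
from h import *
w=dict(np.load("pics/w1.npz"));p,d=w["p"],w["d"];P=cloud(w,d)
hsv=cv2.cvtColor(p,cv2.COLOR_RGB2HSV)
pl=ray(w,[(240,55),(331,55),(326.5,215),(242,215)],.08); print("plate",pl.round(4).tolist(),pl.mean(0).round(4))
print("sizes",[np.linalg.norm(pl[i]-pl[(i+1)%4]).round(4) for i in range(4)])
a=pl[2]+pl[3]-pl[0]-pl[1];print("yaw",np.arctan2(a[1],a[0]))
b=pl[1]-pl[0]+pl[2]-pl[3];print("yaw from y",np.arctan2(-b[0],b[1]))
g=(P[...,2]>.1)&(P[...,2]<.12)&(np.hypot(P[...,0]-.62,P[...,1]+.19)<.05)
print("grip z med",np.median(P[g][:,2]),g.sum());r=cv2.minAreaRect(P[g][:,:2].astype(np.float32));print(r)
c=.335;R=np.array([[np.cos(c),np.sin(c)],[-np.sin(c),np.cos(c)]]);q=P[g][:,:2]@R.T
lo,hi=np.percentile(q,[1,99],axis=0);print("extent",hi-lo,"centre",R.T@((lo+hi)/2))
o=cv2.inRange(hsv,(5,120,80),(22,255,255))>0;o&=(np.hypot(P[...,0]-.62,P[...,1]+.19)<.06)&(d>0)
print("orange",np.argwhere(o).min(0),np.argwhere(o).max(0),P[o].mean(0).round(4))
cc=pl.mean(0)[:2];print("pred grip",cc+R.T@[.05,.001])
print(np.median(P[...,2][60:200,200:230]), arm.get_state()["ee_pos"])
```

```text
plate [[0.518, -0.2677, 0.08], [0.4896, -0.1878, 0.08], [0.6348, -0.1362, 0.08], [0.6641, -0.2186, 0.08]] [ 0.5766 -0.2026  0.08  ]
sizes [np.float64(0.0848), np.float64(0.1541), np.float64(0.0875), np.float64(0.1541)]
yaw 0.33285186626616475
yaw from y 0.34142539733860433
grip z med 0.10920049804184978 1219
((0.6238876581192017, -0.18600037693977356), (0.036061570048332214, 0.040960200130939484), 18.96664810180664)
extent [0.03544905 0.04058463] centre [ 0.62368457 -0.18619186]
orange [178  30] [416 542] [ 0.6085 -0.1904  0.304 ]
pred grip [ 0.62351764 -0.18520124]
0.07946501552239103 [ 0.6258526  -0.18363564  0.29850457]
```

```bash
python3 -m handwheel '[[[-1,-6,-30],-0.006,1],[[0,0,-35],0,1],[[0,0,-35],0,1],[[0,0,-35],0,1],[[0,0,-30],0,1],[[0,0,-15],0,1],[[0,0,0],0,1],[[0,0,0],0,1],[[0,0,0],0,1]]'; python3 -c "
from bench import arm
for i in range(1): print(arm.get_state()['ee_pos'])"
```

```text
time: 3.15
ee_pos: [0.6264, -0.1901, 0.1217]
tcp_rot: [-3.139, 0.002, -2.806]
ft_force: [0.3, -0.4, 0.2]
grip_width: 0.0934
finger_force: 0.0
[ 0.62642156 -0.19006951  0.12167419]
```

```bash
python3 -m handwheel '[[[-1,0,-9],0,1],[[0,0,0],0,1],[[0,0,0],0,0.6]]';  python3 -m handwheel '[[[0,0,0],0,0.3],[[0,0,0],0,0.3],[[0,0,0],0,0.2],[[0,0,0],0,0],[[0,0,0],0,0],[[0,0,0],0,0],[[0,0,0],0,0],[[0,0,0],0,0],[[0,0,0],0,0]]'
```

```text
time: 3.4
ee_pos: [0.6246, -0.1903, 0.1111]
tcp_rot: [-3.141, 0.0, -2.806]
ft_force: [0.8, 0.2, 0.8]
grip_width: 0.0904
finger_force: 0.0
time: 4.15
ee_pos: [0.6248, -0.1905, 0.1106]
tcp_rot: [-3.141, 0.0, -2.806]
ft_force: [-0.5, 0.4, 0.4]
grip_width: 0.0329
finger_force: 30.0
```

```bash
python3 -m handwheel '[[[-1,-0.4,6.5],0,0],[[-1.6,-0.5,6.2],0,0],[[-1.8,-0.6,6.2],0,0],[[-2.1,-0.7,6.1],0,0],[[0,0,0],0,0],[[0,0,0],0,0]]'
python3 - <<'E'
from h import *
p,d=arm.read_camera("side");cv2.imwrite("pics/s2.png",cv2.resize(p[160:340,240:440,::-1],None,fx=3,fy=3))
E
```

```text
time: 4.65
ee_pos: [0.6182, -0.1928, 0.1363]
tcp_rot: [-3.14, 0.001, -2.807]
ft_force: [0.1, 0.2, -1.3]
grip_width: 0.0326
finger_force: 30.0
```

View pics/s2.png

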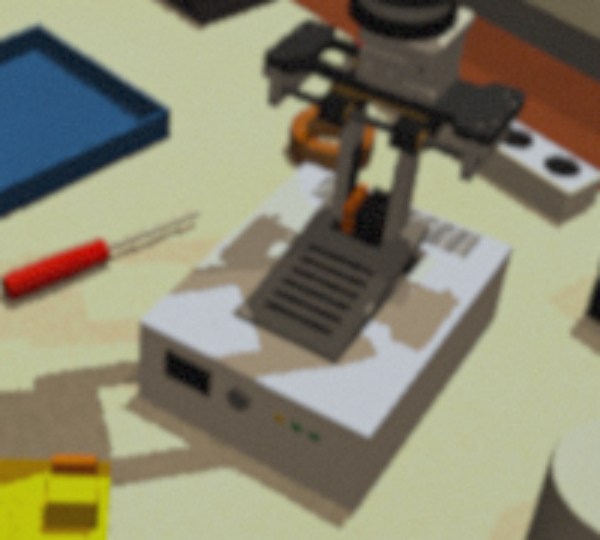

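The cover is tilting with the grip end up, and its lower edge is still at the frame (around (290,335) in the crop). I'll continue the swing.

```bash
python3 -m handwheel '[[[-2.4,-0.8,6],0,0],[[-2.6,-0.9,5.8],0,0],[[-2.9,-1,5.7],0,0],[[-3.2,-1.1,5.6],0,0],[[0,0,0],0,0],[[0,0,0],0,0]]'
python3 - <<'E'
from h import *
m=arm.camera_model("wrist");p,d=arm.read_camera("wrist");P=cloud(m,d);np.savez("pics/w2.npz",p=p,d=d,**m)
cv2.imwrite("pics/w2.png",p[:,:,::-1])
# heights along cover axis, relative to hinge
c=.335;ux=np.array([np.cos(c),np.sin(c)]);uy=np.array([-np.sin(c),np.cos(c)])
h=np.array([.5766,-.2026])-.078*ux
q=P[...,:2]-h; X=q@ux;Y=q@uy;ok=(d>0)&(abs(Y)<.035)
for x in np.arange(-.02,.1,.01):
    k=ok&(abs(X-x)<.004); print(round(x,3),k.sum(),np.percentile(P[k][:,2],[20,50,80]).round(4) if k.any() else None)
E
```

```text
time: 5.2
ee_pos: [0.6071, -0.1966, 0.1596]
tcp_rot: [-3.14, 0.001, -2.807]
ft_force: [0.3, 0.2, -2.3]
grip_width: 0.0327
finger_force: 30.0
-0.02 1888 [0.0788 0.0794 0.08  ]
-0.01 1806 [0.0787 0.0793 0.0799]
0.0 1673 [0.0791 0.0805 0.0826]
0.01 1738 [0.0846 0.0857 0.0867]
0.02 1720 [0.0891 0.0901 0.0909]
0.03 1805 [0.0931 0.0944 0.0953]
0.04 1866 [0.0969 0.0983 0.0995]
0.05 1853 [0.101  0.1021 0.1036]
0.06 1903 [0.1052 0.1061 0.1072]
0.07 4133 [0.1102 0.239  0.2506]
0.08 16644 [0.2457 0.2496 0.2551]
0.09 7111 [0.1192 0.2521 0.2552]
```

View pics/w2.png

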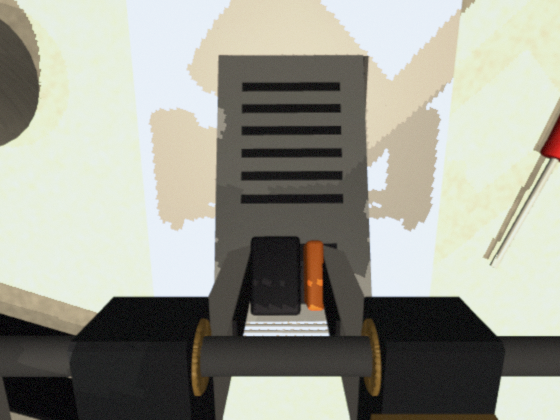

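The tilt is about 0.39 rad with the plate edge still at the frame line (row ~55), so the swing is good. Next I'll slide the lugs out along the cover axis and lift.

```bash
python3 -m handwheel '[[[5.6,2,2.6],0,0],[[5.6,2,2.6],0,0],[[5.6,2,2.6],0,0],[[5.6,2,2.6],0,0],[[3,1,3],0,0],[[0,0,10],0,0],[[0,0,20],0,0],[[0,0,25],0,0],[[0,0,25],0,0],[[0,0,10],0,0],[[0,0,0],0,0],[[0,0,0],0,0]]'
python3 - <<'E'
from h import *
p,d=arm.read_camera("side");cv2.imwrite("pics/s3.png",cv2.resize(p[60:300,200:480,::-1],None,fx=2.2,fy=2.2))
E
```

```text
time: 6.25
ee_pos: [0.6325, -0.1873, 0.2624]
tcp_rot: [-3.141, 0.001, -2.806]
ft_force: [0.7, -0.2, -2.4]
grip_width: 0.0331
finger_force: 30.0
```

View pics/s3.png

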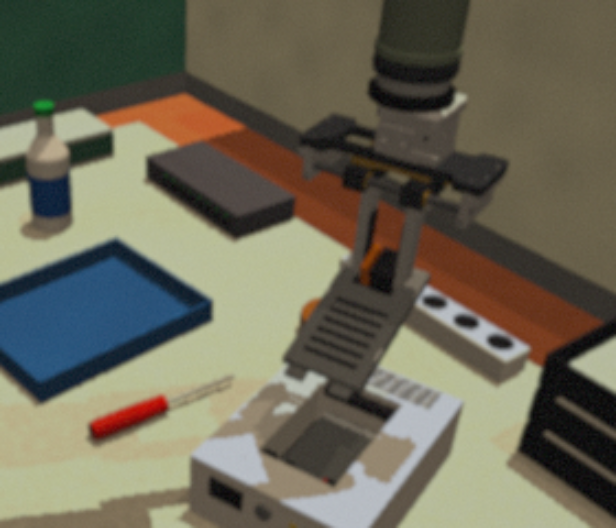

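The cover is free of the unit and held, with the lug end hanging lower (lug edge near (330,380) in the crop). I'll carry it over the tray and align it with the tray axis.

```bash
python3 -m handwheel '[[[-4,18,0],-0.02,0],[[-8,32,0],-0.022,0],[[-8,37,0],-0.022,0],[[-8,37,0],-0.022,0],[[-8,37,0],-0.022,0],[[-8,37,0],-0.022,0],[[-8,37,0],-0.022,0],[[-8,37,0],-0.022,0],[[-8,37,0],-0.022,0],[[-8,37,0],-0.022,0],[[-8,35,0],-0.022,0],[[-3,20,0],-0.022,0]]'; python3 -m handwheel '[[[0,0,0],0,0],[[0,0,0],0,0],[[0,0,0],0,0]]'
python3 - <<'E'
from h import *
m=arm.camera_model("wrist");s=arm.get_state();p,d=arm.read_camera("wrist");P=cloud(m,d);np.savez("pics/w3.npz",p=p,d=d,**m)
c=.093;ux=np.array([np.cos(c),np.sin(c)]);uy=np.array([-np.sin(c),np.cos(c)])
q=P[...,:2]-s["ee_pos"][:2];X=q@ux;Y=q@uy
for x in np.arange(-.16,-.02,.01):
    k=(d>0)&(abs(X-x)<.004)&(abs(Y)<.03); print(round(x,3),k.sum(),(np.percentile(P[k][:,2],[20,50,80])).round(4))
# tray from this view: blue rim band
b=(abs(P[...,2]-.034)<.006)&(abs(P[...,0]-.51)<.17)&(abs(P[...,1]-.21)<.14)&(d>0)
print(cv2.minAreaRect(P[b][:,:2].astype(np.float32)))
p,d=arm.read_camera("scene");P=cloud(arm.camera_model("scene"),d)
cv2.imwrite("pics/sc4.png",cv2.resize(p[120:320,260:460,::-1],None,fx=3,fy=3))
E
```

```text
time: 7.3
ee_pos: [0.5423, 0.2171, 0.2592]
tcp_rot: [3.141, -0.005, -3.067]
ft_force: [0.7, 0.0, -2.3]
grip_width: 0.0325
finger_force: 30.0
time: 7.55
ee_pos: [0.5446, 0.2129, 0.2602]
tcp_rot: [-3.14, -0.003, -3.068]
ft_force: [-0.2, -0.1, -2.4]
grip_width: 0.0327
finger_force: 30.0
-0.16 506 [0.0027 0.0034 0.0041]
-0.15 453 [0.0026 0.0033 0.004 ]
-0.14 384 [0.0026 0.0033 0.0041]Traceback (most recent call last):
  File "<stdin>", line 6, in <module>
    return _quantile_unchecked(
        a, q, axis, out, overwrite_input, method, keepdims, weights)
    return _ureduce(a,
                    func=_quantile_ureduce_func,
    ...<5 lines>...
                    overwrite_input=overwrite_input,
                    method=method)
    r = func(a, **kwargs)
    result = _quantile(arr,
                       quantiles=q,
    ...<2 lines>...
                       out=out,
                       weights=wgt)
    slices_having_nans = np.isnan(arr[-1, ...])
                                  ~~~^^^^^^^^^
IndexError: index -1 is out of bounds for axis 0 with size 0
```

Run:
```python
from h import *
w=dict(np.load("pics/w3.npz"));d=w["d"];P=cloud(w,d);s=arm.get_state()
c=.075;ux=np.array([np.cos(c),np.sin(c)]);uy=np.array([-np.sin(c),np.cos(c)])
q=P[...,:2]-s["ee_pos"][:2];X=q@ux;Y=q@uy
for x in np.arange(-.13,-.02,.01):
    k=(d>0)&(abs(X-x)<.004)&(abs(Y)<.03)
    if k.sum()>5: print(round(x,3),k.sum(),(np.percentile(P[k][:,2],[20,50,80])).round(4))
p=w["p"];cv2.imwrite("pics/w3.png",p[:,:,::-1])
```

```text
-0.12 161 [0.1724 0.173  0.1736]
-0.11 901 [0.1752 0.1826 0.1838]
-0.1 1446 [0.1854 0.1863 0.1875]
-0.09 1466 [0.19   0.191  0.1918]
-0.08 1480 [0.1937 0.1951 0.1961]
-0.07 1560 [0.1976 0.1989 0.2003]
-0.06 1601 [0.2017 0.2027 0.2039]
-0.05 1613 [0.2059 0.2068 0.2078]
-0.04 1621 [0.2102 0.211  0.2119]
-0.03 14125 [0.3457 0.3498 0.3558]
```

View pics/w3.png

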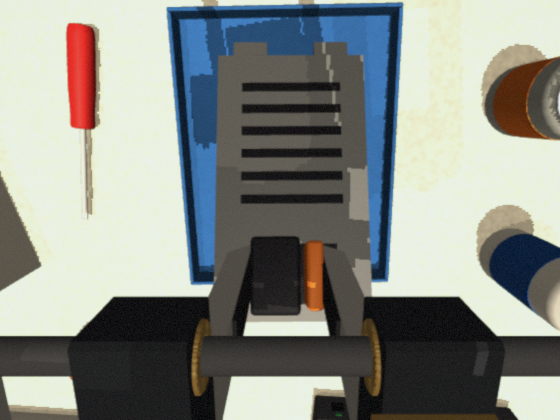

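The tilt is still 0.39 rad, the lug end sits at z≈0.17 and the tray floor at z≈0.004. The cover lies within the tray outline (tray at cols 170–400), so I'll lower it until the lugs are just above the floor.

```bash
python3 -m handwheel '[[[0,0,-15],0,0],[[0,0,-30],0,0],[[0,0,-30],0,0],[[0,0,-30],0,0],[[0,0,-25],0,0],[[0,0,-15],0,0],[[0,0,-6],0,0],[[0,0,0],0,0],[[0,0,0],0,0]]'; python3 -m handwheel '[[[0,0,-3],0,0],[[0,0,-3],0,0],[[0,0,-3],0,0],[[0,0,-3],0,0],[[0,0,0],0,0],[[0,0,0],0,0]]'
```

```text
time: 8.35
ee_pos: [0.5461, 0.2129, 0.1115]
tcp_rot: [-3.142, 0.001, -3.07]
ft_force: [0.5, -0.2, -2.4]
grip_width: 0.0326
finger_force: 30.0
time: 8.85
ee_pos: [0.5451, 0.2138, 0.0988]
tcp_rot: [-3.142, -0.0, -3.068]
ft_force: [0.1, -1.3, -2.3]
grip_width: 0.0328
finger_force: 30.0
```

```bash
python3 -m handwheel '[[[1,0.1,-3],0,0],[[1.5,0.1,-3],0,0],[[1.5,0.1,-3],0,0],[[1.4,0.1,-3],0,0],[[1.4,0.1,-3],0,0],[[1.3,0.1,-3],0,0],[[0,0,0],0,0],[[0,0,0],0,0]]'; python3 -m handwheel '[[[1.2,0.1,-3],0,0],[[1.2,0.1,-3],0,0],[[1.1,0.1,-3],0,0],[[1,0.1,-3],0,0],[[1,0.1,-3],0,0],[[1,0.1,-3],0,0],[[0,0,0],0,0],[[0,0,0],0,0]]'
```

```text
time: 9.52
ee_pos: [0.5539, 0.2144, 0.081]
tcp_rot: [3.141, 0.001, -3.069]
ft_force: [1.8, -0.2, 0.9]
grip_width: 0.0322
finger_force: 30.0
time: 10.18
ee_pos: [0.5593, 0.2149, 0.0622]
tcp_rot: [-3.142, -0.002, -3.068]
ft_force: [1.3, -0.6, 0.9]
grip_width: 0.0332
finger_force: 30.0
```

```bash
python3 -m handwheel '[[[0.9,0,-3],0,0],[[0.8,0,-3],0,0],[[0.7,0,-3],0,0],[[0.6,0,-3],0,0],[[0.4,0,-2],0,0],[[0,0,0],0,0],[[0,0,0],0,0]]'
cat > t.py <<'E'
from h import *
s=arm.get_state();m=arm.camera_model("wrist");p,d=arm.read_camera("wrist");P=cloud(m,d)
c=.075;ux=np.array([np.cos(c),np.sin(c)]);uy=np.array([-np.sin(c),np.cos(c)])
q=P[...,:2]-s["ee_pos"][:2];X=q@ux;Y=q@uy
k=(d>0)&(X<-.04)&(X>-.115)&(abs(Y)<.03)&(P[...,2]<.08);f=np.polyfit(X[k],P[k][:,2],1);print(k.sum(),"slope",f,"plate z at centre",np.polyval(f,-.05))
import sys;cv2.imwrite(sys.argv[1],p[:,:,::-1])
E
python3 t.py pics/w4.png
```

```text
time: 10.77
ee_pos: [0.5631, 0.2149, 0.0485]
tcp_rot: [-3.142, -0.001, -3.069]
ft_force: [0.8, 0.3, -0.9]
grip_width: 0.0327
finger_force: 30.0
19808 slope [0.02546133 0.016907  ] plate z at centre 0.015633932835599884
```

```bash
python3 -m handwheel '[[[0,0,-1.5],0,0],[[0,0,-1.5],0,0],[[0,0,0],0,0],[[0,0,0],0,0]]';python3 t.py pics/w5.png
```

```text
time: 11.15
ee_pos: [0.5636, 0.215, 0.046]
tcp_rot: [3.142, 0.0, -3.068]
ft_force: [0.1, 0.0, 0.3]
grip_width: 0.0329
finger_force: 30.0
20184 slope [0.00669748 0.01438368] plate z at centre 0.014048806711844445
```

The cover is flat on the floor and its weight has come off the wrist. I'll release and retreat.

```bash
python3 -m handwheel '[[[0,0,0],0,0.4],[[0,0,0],0,0.5],[[0,0,0],0,0.6],[[0,0,0],0,0.8],[[0,0,0],0,0.8],[[0,0,0],0,0.8],[[0,0,0],0,0.8],[[0,0,0],0,0.8]]' && python3 -m handwheel '[[[0,0,5],0,0.8],[[0,0,15],0,0.8],[[0,0,30],0,0.8],[[0,0,35],0,0.8],[[0,0,35],0,0.8],[[0,0,35],0,0.8],[[0,0,35],0,0.8],[[0,0,15],0,0.8],[[0,0,0],0,0.8],[[0,0,0],0,0.8],[[0,0,0],0,0.8],[[0,0,0],0,0.8]]'; python3 t.py pics/w6.png
```

```text
time: 11.87
ee_pos: [0.5634, 0.2149, 0.046]
tcp_rot: [-3.142, 0.0, -3.068]
ft_force: [-0.8, 0.3, 0.3]
grip_width: 0.0748
finger_force: 0.0
time: 12.87
ee_pos: [0.5618, 0.2146, 0.2481]
tcp_rot: [-3.141, -0.005, -3.068]
ft_force: [-0.7, -1.0, -0.4]
grip_width: 0.0752
finger_force: 0.0
4542 slope [0.00039979 0.01360536] plate z at centre 0.013585373939359095
```

View pics/w6.png

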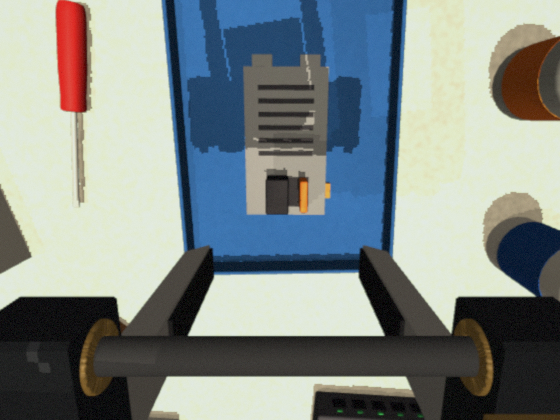

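The cover lies flat and centred in the tray (cols 245–328, rows 55–215), grip upwards and released, with the gripper clear. I'll hand the job in.

```bash
python3 -c "
from bench import arm
print(arm.close_job())"
```

```text
the job is handed in; nothing more can be done
None
```

The grey cover is out of the power unit and lying flat near the middle of the blue tray, grip upwards and released; the job was handed in at about 13 s (limit 43 s), and no verdict came back.

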